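# Fish a dropped clamping flange from behind the cut-off machine's guard

## Robot

A 6-joint arm with a two-finger parallel gripper is mounted at the origin on the work surface. World frame = base frame: x ahead of the robot, y to its left, z up, the work surface at z = 0. Lengths are in m, angles in rad, forces in N, time in s.
With the tool pointing down it reaches from about 0.35 to 0.875 m from the base axis. Payload 4.2 kg.
Tool frame: the origin (TCP) lies midway between the tips of the shut fingers; the grasp point (between the pads) lies 19 mm behind it; z points along the fingers, x is the direction in which the jaws open and shut, and the axes are right-handed (so a half turn about z gives the same grasp; the last joint's range is limited). The gripper opens to 87 mm and grips with 3 to 60 N. Pads are 19 mm wide; open, the fingers measure 117 mm over their backs; the gripper's body (75 mm by 190 mm) begins 51 mm behind the grasp point.
Start: joints at [1.396, 0.385, 0.008, 0, -1.194, -0.259], TCP at [0.263, 0.567, 0.223] pointing down, gripper open.
Joint ranges: [-3.14, 3.14], [-1.21, 2.06], [-1.07, 1.41], [-3.16, 2.05], [-2.99, -0.16], [-3.1, 3.1]. Speed limits (rad/s): [2.79, 2.79, 3.14, 3.14, 3.14, 3.14].

## Interface

Orientations are given as a unit quaternion [w, x, y, z].
In Python, from cell import robot, viewer gives the robot as it stands. Calls block until the motion is done:
- robot.reach(position, orientation): joint-space move of the TCP to a pose.
- robot.move_linear(position, ori=None, v=0.15): straight line of the TCP; ori=None keeps the orientation; v is the mean speed in m/s.
- robot.movej(angles): joint-space move.
- robot.gripper_open() and robot.gripper_close(): open the fingers fully, or close them until they stop; the grip force is fixed at half the most.
- robot.pause(seconds).
- robot.ik(position, orientation): joint angles nearest the present ones, or None.
- viewer.grab_frame(name): name is "scene" or "top"; returns the picture (400x640x3 uint8, red, green, blue); there is no depth.
- viewer.camera_info(name): a dict with "fx", "fy", "cx", "cy" (pixels), "R" (3x3) and "t" (3): a world point X has camera coordinates R X + t. Camera axes: x right, y down, z forward; pixel columns grow to the right and rows downward; lengths in m; the calibration is good to about 2 mm. A picture is of the moment at which its call begins. camera_info takes no time and is no camera call.
A pose or a line that the arm cannot do raises robot.PlanningError and nothing moves.
- robot.job_done(): hands the job in, once; it reports no verdict.
Readings, each from a call of its own:
- robot.read_time(): time.
- robot.read_joint_positions(): joint angles.
- robot.read_qvel(): joint speeds.
- robot.read_tau(): joint torques, N m.
- robot.read_position(): TCP position.
- robot.read_orientation(): TCP orientation.
- robot.read_wrist_force(): force on the tool from outside, world axes, zero at the start.
- robot.read_moment(): the same for the moment, N m.
- robot.read_grip_width(): finger opening in m.
Only numpy, scipy, OpenCV 4.12 (cv2) and the standard library are available. Lean on these libraries where they do the work, as an engineer would, in place of code of your own. Each camera call takes 0.05 s, during which the arm holds its last target.

## Task

A wheel flange has dropped behind the cut-off machine's fixed guard, into the channel where no hand fits: take the hooked rod off its stand, reach down over the guard behind the flange, and draw it flat along the bed until it lies wholly on the open end of the bed, past the guard. The rod is telescopic and may be drawn out more or less, so feel for the bed, and let rod and flange bear on the machine only lightly, never harder than about 15 N (a kilogram and a half). Then hang the rod back upright in the stand's fork, pick up the flange and put it flat in the blue parts tray, leaving the other things on the counter and the nuts in the tray where they are.

Things in the scene. Friction and masses are not known exactly. Their poses are not given: they have to be found in the camera images.
- machine: Bench cut-off machine, fixed, up to 275 mm high. Origin: centre line of the channel, on the counter. Bed: smooth flat block, x -85 to +95, y -200 to +210, top at z = +45; its end y -200 to -80 is open and bare. Behind the channel a clamp housing, x +33 to +93, y -80 to +100, top z = +155; past y = +145 the wheel's hood, 230 mm high, with a black pull handle to 275; the motor is behind, x above +110.
- guard_top (a point): Middle of the top edge of the fixed guard: a green-framed clear panel 10 mm thick standing on the bed along the front (-x) of the channel, 180 mm along y, top 165 mm above the counter, 120 above the bed; axes as the machine's. The channel behind it runs along y, open on top, 66 mm wide (machine x -33 to +33), closed at its +y end, open at its -y end.
- mouth (a point): The open -y end of the channel: the middle of its width, on the bed's top (45 mm above the counter), level with the guard's end; axes as the machine's. +y leads in behind the guard (174 mm to the closed end), -y out over the bare open end of the bed, which runs 120 mm.
- flange_center (a point): Brass-coloured round wheel flange, 48 mm across, 6 mm thick, about 100 g, with a shallow recess and a dark bore 20 mm across; the point is its centre half-way up (3 mm above what it lies on); z is its axis. It starts flat on the bed in the channel, 45 to 100 mm in from the mouth.
- hook_grip (a point): Hooked rod hanging upright in the stand. The point is the middle of its orange handle, a flat-sided upright bar 22 x 22 mm, 70 mm high; z up, x the way the toe points. A round collar, 36 mm across, 4 mm thick, is at its foot. From there (35 mm down) a stiff round rod hangs straight down: sleeve 9 mm thick, inner rod 6 mm, ending in a 6 mm thick level toe 34 mm long towards +x. 0.15 kg.
- hook_foot (a point): The middle of the collar's underside (35 mm below the grip point; axes as there). The toe's centre line lies 120 to 160 mm below this point, by an unknown amount, as the telescopic rod may be drawn out more or less; it is held tight and does not slide under the loads allowed.
- stand: Fixed steel stand; origin on the counter below the fork. Fork: two level prongs along x, open towards -x, tops 190 mm above the counter, 20 mm apart inside, each 6 mm wide, x -25 to +50; a column at x +50 to +66 carries them, base 12 mm thick, x -20 to +80. The collar rests on both prongs with the rod hanging between; lift it and move it out towards -x.
- tray: Blue open parts tray, fixed, 200 mm along x by 140 mm along y outside, 26 mm high, walls and floor 4 mm; origin in the centre of its underside. Its -x half is empty; two loose nuts lie near its +x end, at x = +60 to +70.
- nut_a: Steel hexagon nut, 29 mm across the flats, 13 mm high, in the tray; origin under its centre. Leave it.
- nut_b: Smaller steel hexagon nut, 24 mm across the flats, 11 mm high, in the tray; origin under its centre. Leave it.
- spray: Spray can, 56 mm across, 170 mm high, standing on the counter; origin under its centre. Leave it.
- jar: Glass jar with steel cap, 72 mm across, 100 mm high; origin under its centre. Leave it.
- discs: Stack of four cutting discs, 115 mm across, 16 mm high; origin under its centre. Leave it.
- wrench: Steel spanner, 180 mm long, lying on the counter. Leave it.
- tape: Grey tape measure case, 70 x 35 x 66 mm high; origin under its centre. Leave it.
There are look-alikes about, which are no part of the job. Several things have the shape of the tray; the one meant has the colours described above.

How it is judged:
By the outcome, as a careful person would: the job done as asked, in the order asked, and still so for the second after the job is handed in, with the robot touching nothing.
It also fails if it takes over 72 s, if anything falls off the work surface, if the arm or the gripper's body presses on something with over 40 N, if the wrist force passes 120 N, or if a joint passes its speed limit or range.

## Working session

There is one attempt and no reset: what is moved stays moved. The work goes in short steps, each a Python script; the robot and the scene stay as the last script left them, time stands still between calls to the robot, and variables do not carry over. Pictures are saved under pics/ and viewed, and the job is handed in when it is done.

```bash
ls; mkdir -p pics
cat > h.py <<'E'
import numpy as np, cv2
from cell import robot, viewer
def save(n,fn):
    im=viewer.grab_frame(n); cv2.imwrite('pics/'+fn,im[:,:,::-1]); return im
def ray(n,u,v):
    c=viewer.camera_info(n);R=np.array(c['R']);t=np.array(c['t'])
    d=R.T@np.array([(u-c['cx'])/c['fx'],(v-c['cy'])/c['fy'],1.]);return -R.T@t,d
def onz(n,u,v,z):
    o,d=ray(n,u,v);return o+d*(z-o[2])/d[2]
def proj(n,X):
    c=viewer.camera_info(n);p=np.array(c['R'])@np.array(X)+np.array(c['t'])
    return np.array([c['fx']*p[0]/p[2]+c['cx'],c['fy']*p[1]/p[2]+c['cy']])
def tri(a,b):
    o1,d1=ray('scene',*a);o2,d2=ray('top',*b)
    A=np.stack([d1,-d2],1);s=np.linalg.lstsq(A,o2-o1,rcond=None)[0]
    p,q=o1+s[0]*d1,o2+s[1]*d2;return (p+q)/2,np.linalg.norm(p-q)
E
python3 - <<'E'
from h import *
for n in('scene','top'):
    save(n,n+'0.png');c=viewer.camera_info(n);R=np.array(c['R']);print(n,c['fx'],-R.T@np.array(c['t']),R[2])
print(robot.read_time(),robot.read_orientation())
E
```

```text
pics
scene 458.3009553668717 [1.39103214 0.26705448 1.17818545] [-0.63247844 -0.21737165 -0.74345181]
top 431.33669893027735 [ 0.30579743 -0.0494258   1.60608999] [ 0.15650507  0.00883483 -0.98763764]
0.1 [-7.88434817e-04 -5.38293289e-01  8.42757031e-01 -5.47684795e-04]
```

View pics/scene0.png

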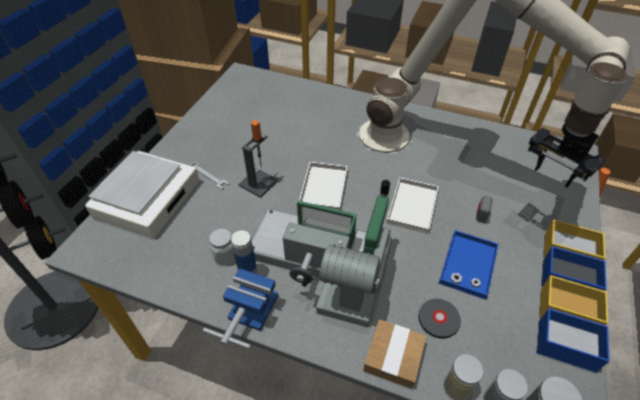

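View pics/top0.png

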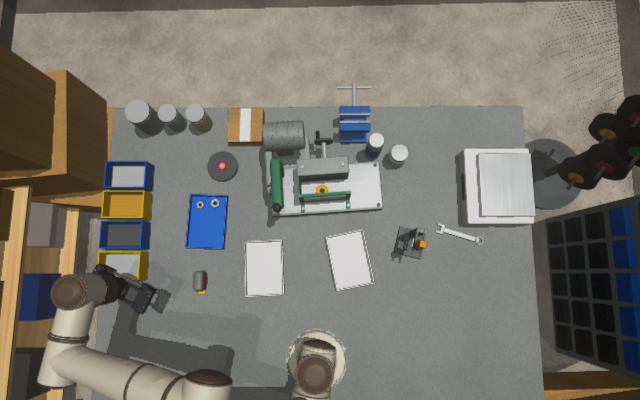

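Run:
```python
from h import *
t=cv2.imread('pics/top0.png');s=cv2.imread('pics/scene0.png')
cv2.imwrite('pics/t1.png',cv2.resize(t[120:260,255:445],None,fx=4,fy=4,interpolation=cv2.INTER_CUBIC))
cv2.imwrite('pics/s1.png',cv2.resize(s[110:290,220:410],None,fx=4,fy=3.3,interpolation=cv2.INTER_CUBIC)[:600])
```

```text
(no output)
```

View pics/t1.png

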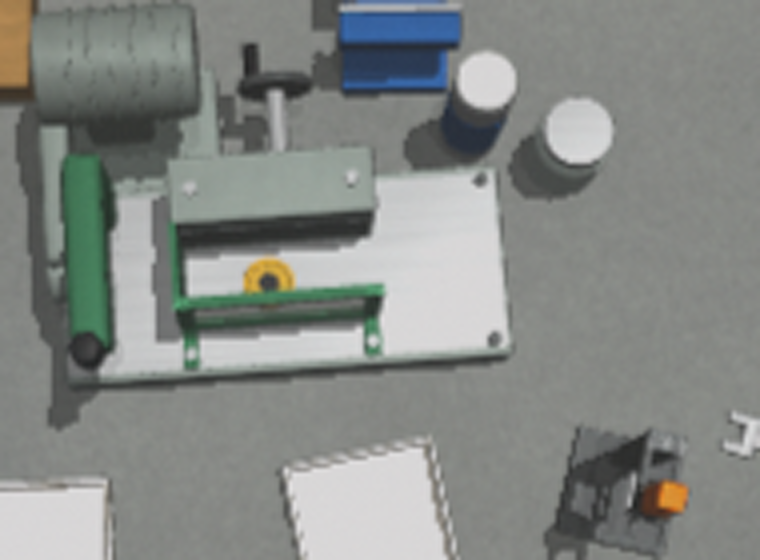

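View pics/s1.png

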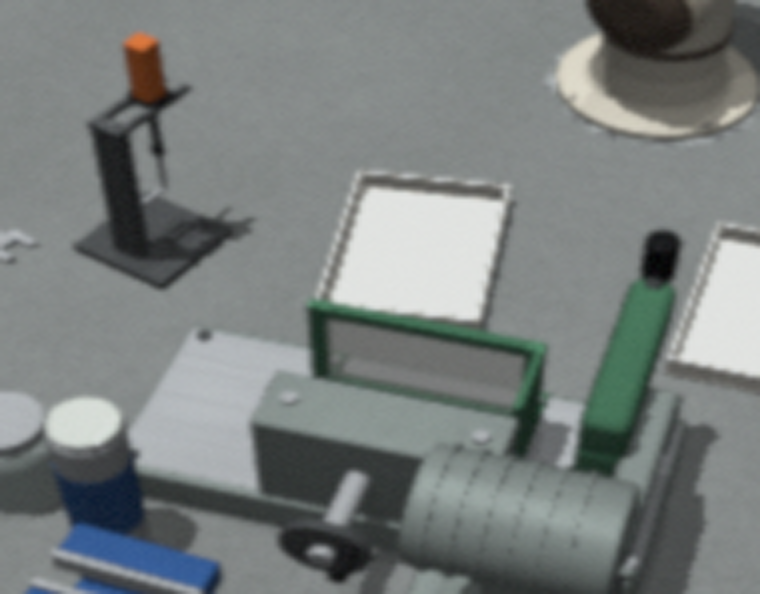

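Run:
```python
from h import *
t=cv2.imread('pics/top0.png');s=cv2.imread('pics/scene0.png')
a=cv2.resize(s[115:200,235:290],None,fx=7,fy=7,interpolation=cv2.INTER_CUBIC)
b=cv2.resize(t[220:265,385:435],None,fx=8,fy=8,interpolation=cv2.INTER_CUBIC)
o=np.zeros((595,790,3),np.uint8);o[:595,:385]=a;o[:360,388:788]=b
cv2.imwrite('pics/st.png',o)
f=lambda x,y:((x+.5)/4-.5+255,(y+.5)/4-.5+120)
for p in[(512,355),(496,170),(75,384)]:print('bed',onz('top',*f(*p),.045))
for p in[(177,301),(382,290)]:print('guard',onz('top',*f(*p),.165))
print('fl',onz('top',*f(269,282),.051))
for p in[(578,428),(685,440),(665,555),(555,535)]:print('base',onz('top',*f(*p),.012))
# orange
for n,im in(('scene',s),('top',t)):
    m=cv2.inRange(cv2.cvtColor(im,cv2.COLOR_BGR2HSV),(5,150,100),(17,255,255))
    k,_,st,ce=cv2.connectedComponentsWithStats(m);print(n,[(st[i],ce[i]) for i in range(1,k) if st[i,4]>15])
    m=cv2.inRange(cv2.cvtColor(im,cv2.COLOR_BGR2HSV),(105,150,60),(125,255,255))
    k,_,st,ce=cv2.connectedComponentsWithStats(m);print(n,[(st[i],ce[i]) for i in range(1,k) if st[i,4]>300])
```

```text
bed [ 0.54071229 -0.24515576  0.045     ]
bed [ 0.71468951 -0.23415947  0.045     ]
bed [0.51503551 0.15422145 0.045     ]
guard [0.56983214 0.05306835 0.165     ]
guard [ 0.57878841 -0.12107015  0.165     ]
fl [ 0.60817986 -0.02316261  0.051     ]
base [ 0.47709786 -0.30886443  0.012     ]
base [ 0.46570823 -0.40739195  0.012     ]
base [ 0.36008924 -0.38511746  0.012     ]
base [ 0.37849309 -0.28500579  0.012     ]
scene [(array([252, 121,   7,   5,  30], dtype=int32), array([254.76666667, 123.06666667])), (array([600, 167,  11,  23, 137], dtype=int32), array([603.50364964, 174.97810219]))]
scene [(array([  23,    8,   96,   82, 1012], dtype=int32), array([68.31225296, 46.24505929])), (array([  18,   46,  114,  102, 1458], dtype=int32), array([75.20576132, 93.16186557])), (array([  63,   78,   83,   81, 1279], dtype=int32), array([103.37451134, 117.25410477])), (array([ 39, 146,  27,  33, 348], dtype=int32), array([ 51.8908046 , 161.29310345])), (array([ 440,  231,   58,   67, 2388], dtype=int32), array([469.63525963, 262.88232831])), (array([543, 247,  63,  42, 944], dtype=int32), array([574.97139831, 264.96716102])), (array([224, 289,  40,  30, 498], dtype=int32), array([242.23694779, 301.04016064])), (array([241, 291,  36,  38, 425], dtype=int32), array([258.01647059, 314.11294118])), (array([ 538,  309,   71,   63, 1915], dtype=int32), array([572.99373368, 341.67310705]))]
top [(array([419, 240,   8,   8,  49], dtype=int32), array([422.32653061, 243.73469388]))]
top [(array([ 186,  194,   41,   55, 1855], dtype=int32), array([206.11374663, 222.61886792])), (array([ 19, 274,  21,  46, 712], dtype=int32), array([ 29.09410112, 296.49859551]))]
```

View pics/st.png

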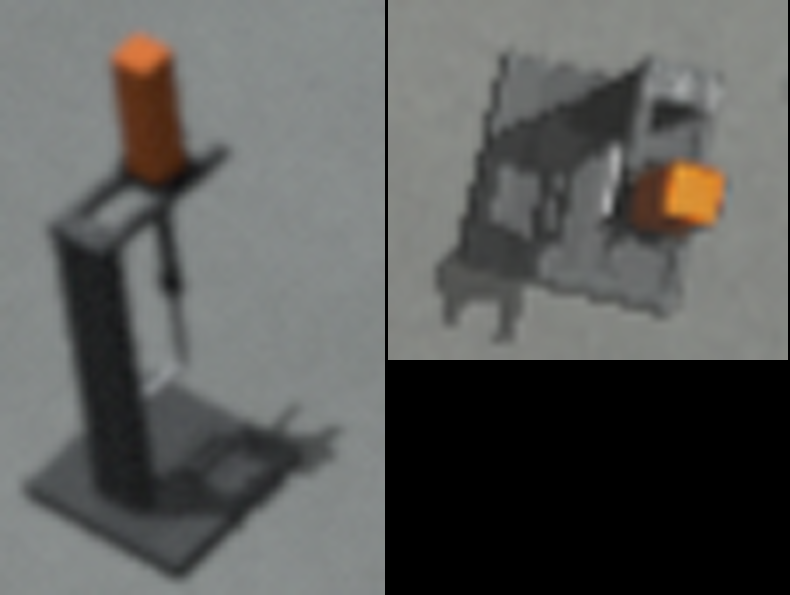

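Run:
```python
from h import *
t=cv2.imread('pics/top0.png');s=cv2.imread('pics/scene0.png')
F=lambda x,y:((x+.5)/8-.5+385-388/8,(y+.5)/8-.5+220)
G=lambda x,y:((x+.5)/7-.5+235,(y+.5)/7-.5+115)
print('handle tri',tri(G(142,52),F(694,194)), onz('top',*F(694,194),.26), onz('scene',*G(142,52),.26))
for p in[(25,490),(182,578)]:print('base sc',onz('scene',*G(*p),.012))
for p in[(53,235),(108,250),(228,152)]:print('fork sc',onz('scene',*G(*p),.19))
print('toe', tri(G(185,360),F(612,212)),tri(G(147,390),F(614,150)))
for p in [(185,360),(147,390)]:
  for z in(.03,.05,.07):print(z,onz('scene',*G(*p),z))
for p in [(612,212),(614,150)]:
  for z in(.03,.05,.07):print(z,onz('top',*F(*p),z))
m=cv2.inRange(cv2.cvtColor(t,cv2.COLOR_BGR2HSV),(15,120,80),(35,255,255))
k,l,st,ce=cv2.connectedComponentsWithStats(m);
for i in range(1,k):
  if 300<ce[i][0]<340: print('fl',st[i],ce[i])
m=cv2.inRange(cv2.cvtColor(t,cv2.COLOR_BGR2HSV),(105,120,50),(125,255,255))[185:260,180:235]
c=max(cv2.findContours(m,cv2.RETR_EXTERNAL,cv2.CHAIN_APPROX_NONE)[0],key=cv2.contourArea)
r=cv2.minAreaRect(c);b=cv2.boxPoints(r)+[180,185]
for p in b:print('tray',p,onz('top',*p,.026))
print(onz('top',*b.mean(0),.026))
for p in[(200,204),(214,203)]:print('nut',onz('top',*p,.015))
```

```text
handle tri (array([ 0.3959654 , -0.33878257,  0.26244157]), np.float64(0.0025345644822065343)) [ 0.39659261 -0.34052472  0.26      ] [ 0.39317197 -0.33905611  0.26      ]
base sc [ 0.4559722  -0.40156148  0.012     ]
base sc [ 0.48121417 -0.30246389  0.012     ]
fork sc [ 0.45075645 -0.3635814   0.19      ]
fork sc [ 0.45075423 -0.33564127  0.19      ]
fork sc [ 0.36906734 -0.31450144  0.19      ]
toe (array([ 0.39955276, -0.3395747 ,  0.07415346]), np.float64(0.009755959652561796)) (array([ 0.42757028, -0.34318214,  0.07731136]), np.float64(0.00469932933807428))
0.03 [ 0.35909183 -0.35861942  0.03      ]
0.05 [ 0.37706698 -0.34772094  0.05      ]
0.07 [ 0.39504213 -0.33682246  0.07      ]
0.03 [ 0.38576183 -0.3668846   0.03      ]
0.05 [ 0.40327242 -0.35584215  0.05      ]
0.07 [ 0.42078301 -0.3447997   0.07      ]
0.03 [ 0.40401069 -0.35274702  0.03      ]
0.05 [ 0.4027644  -0.34889799  0.05      ]
0.07 [ 0.40151811 -0.34504895  0.07      ]
0.03 [ 0.43221133 -0.35458911  0.03      ]
0.05 [ 0.43060719 -0.3507167   0.05      ]
0.07 [ 0.42900304 -0.3468443   0.07      ]
fl [316 185  12   8  61] [321.2295082  188.21311475]
tray [184.85643387 246.91424179] [0.40280484 0.47938906 0.026     ]
tray [188.95276642 192.29645777] [0.60636681 0.4741449  0.026     ]
tray [227.36171341 195.17712784] [0.59497983 0.32989858 0.026     ]
tray [223.26538086 249.79491425] [0.39202044 0.33797395 0.026     ]
[0.49802605 0.40531768 0.026     ]
nut [0.5637148  0.43412652 0.015     ]
nut [0.56735833 0.38169392 0.015     ]
```

```bash
cat >> h.py <<'E'
MO=np.array([.6116,-.0412,0]);MY=np.deg2rad(3.5)
def M(x,y,z=0):
    c,s=np.cos(MY),np.sin(MY);return MO+[c*x-s*y,s*x+c*y,z]
def Minv(p):
    c,s=np.cos(MY),np.sin(MY);d=np.array(p)-MO;return np.array([c*d[0]+s*d[1],-s*d[0]+c*d[1],d[2]])
E
python3 - <<'E'
from h import *
f=lambda x,y:((x+.5)/4-.5+220,(y+.5)/3.3-.5+110)
ft=lambda x,y:((x+.5)/4-.5+255,(y+.5)/4-.5+120)
for p in[(312,304),(546,346)]:print('guard',Minv(onz('scene',*f(*p),.165))*1e3)
for p in[(199,329)]:print('bed',Minv(onz('scene',*f(*p),.045))*1e3)
for p in[(270,374),(253,421)]:print('housing -80',Minv(onz('scene',*f(*p),.155))*1e3)
for p in[(168,222),(374,208),(370,147),(168,158)]:print('housing top cam',Minv(onz('top',*ft(*p),.155))*1e3)
for p in [(321.2,188.2),(269/4+255-.4,190.1)]:print('fl',Minv(onz('top',*p,.051))*1e3)
s=cv2.imread('pics/scene0.png').copy();t=cv2.imread('pics/top0.png').copy()
def box(x0,x1,y0,y1,z,n,im):
    q=np.array([proj(n,M(a,b,z)) for a,b in((x0,y0),(x1,y0),(x1,y1),(x0,y1))])
    return (q,)
o=[]
for n,im,r in(('scene',s,(220,110)),('top',t,(255,120))):
    c=cv2.resize(im[r[1]:r[1]+140,r[0]:r[0]+190],None,fx=4,fy=4,interpolation=cv2.INTER_CUBIC)
    for B in((-.085,.095,-.2,.21,.045),(-.043,-.033,-.08,.1,.165),(.033,.093,-.08,.1,.155)):
        q=(box(*B,n,im)[0]-r+.5)*4-.5
        cv2.polylines(c,[np.round(q).astype(int)],True,(0,0,255),1)
    cv2.imwrite(f'pics/ov_{n}.png',c)
E
```

```text
guard [-38.34005261 -74.70183552 165.        ]
guard [-43.12348171 102.35944764 165.        ]
bed [ -78.56600188 -190.60732323   45.        ]
housing -80 [ 38.86163789 -79.5030366  155.        ]
housing -80 [ 90.14460936 -73.0270057  155.        ]
housing top cam [ 35.52020606 101.32406247 155.        ]
housing top cam [ 36.38521125 -76.59069718 155.        ]
housing top cam [ 90.67021346 -76.96629491 155.        ]
housing top cam [ 92.23917798  98.36597215 155.        ]
fl [ 5.03296436 20.24653054 51.        ]
fl [-2.21345054 18.29841467 51.        ]
```

View pics/ov_scene.png

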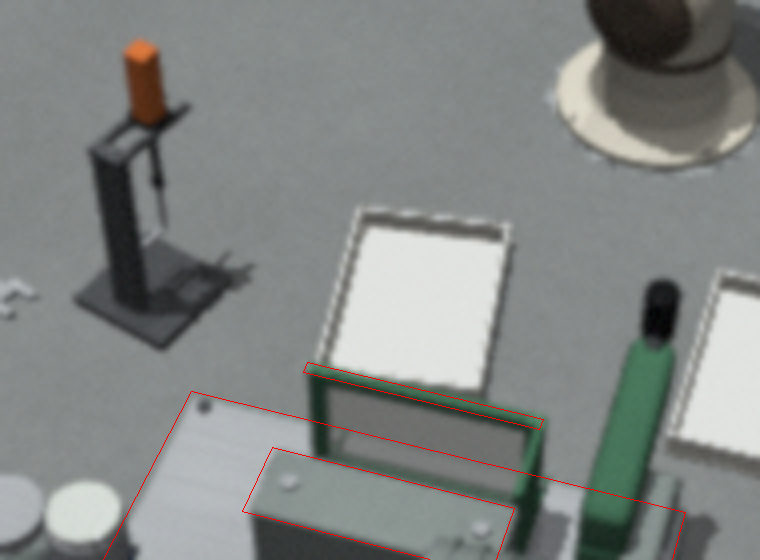

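View pics/ov_top.png

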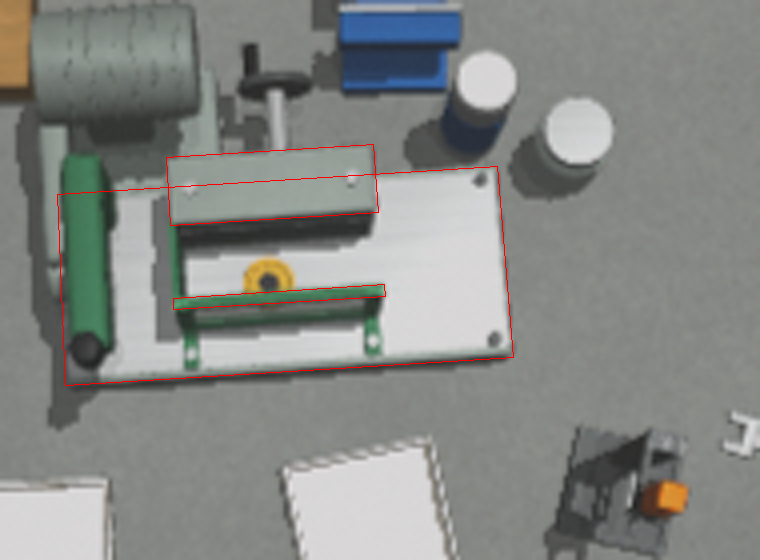

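```bash
cat >> h.py <<'E'
MO=np.array([.6124,-.0395,0]);MY=np.deg2rad(3.2)
SY=np.deg2rad(-13.);SO=np.array([.395,-.339,0])
def S(x,y,z=0):
    c,s=np.cos(SY),np.sin(SY);return SO+[c*x-s*y,s*x+c*y,z]
def Q(phi):return np.array([0,np.cos(phi/2),np.sin(phi/2),0])
E
python3 - <<'E'
from h import *
for n,p,a in[('hook',S(0,0,.206),SY),('hookhi',S(0,0,.33),SY),('out',S(-.08,0,.22),SY),('outhi',S(-.08,0,.37),SY),('chan',M(-.013,.062,.37),MY),('low',M(-.013,.062,.185),MY),('pulled',M(-.013,-.11,.185),MY),('fl',M(0,-.14,.047),MY),('tray',np.array([.453,.407,.02]),np.pi/2-.04)]:
    for k in(0,np.pi):
        q=robot.ik(p,Q(a+k)); print(n,k,None if q is None else np.round(q,2))
E
```

```text
hook 0 [-0.4   0.22 -0.27  0.   -1.08 -2.97]
hook 3.141592653589793 [-0.4   0.22 -0.27  0.   -1.08  0.17]
hookhi 0 [-0.4   0.15 -0.05  0.   -1.37 -2.97]
hookhi 3.141592653589793 [-0.4   0.15 -0.05  0.   -1.37  0.17]
out 0 [-0.43  0.09 -0.4   0.   -1.09 -2.94]
out 3.141592653589793 [-0.43  0.09 -0.4   0.   -1.09  0.2 ]
outhi 0 [-0.43  0.01 -0.11  0.   -1.45 -2.94]
outhi 3.141592653589793 [-0.43  0.01 -0.11  0.   -1.45  0.2 ]
chan 0 [ 0.31  0.28  0.21  0.   -1.5   2.89]
chan 3.141592653589793 [ 0.31  0.28  0.21  0.   -1.5  -0.25]
low 0 [ 0.31  0.36 -0.12  0.   -1.09  2.89]
low 3.141592653589793 [ 0.31  0.36 -0.12  0.   -1.09 -0.25]
pulled 0 None
pulled 3.141592653589793 [ 0.02  0.41 -0.05  0.   -1.11  0.04]
fl 0 [-0.03  0.58 -0.14  0.   -0.85 -3.05]
fl 3.141592653589793 [-0.03  0.58 -0.14  0.   -0.85  0.09]
tray 0 [ 1.    0.57 -0.26 -0.   -0.74 -2.61]
tray 3.141592653589793 [ 1.    0.57 -0.26  0.   -0.74  0.53]
```

```bash
sed -i 's/def Q(phi):return/def Q(phi):\n    phi=phi+np.pi\n    return/' h.py
python3 - <<'E'
from h import *
robot.move_linear([.263,.567,.40],v=.3)
robot.reach([.36,-.25,.42],Q(SY))
robot.reach(S(0,0,.31),Q(SY))
print(robot.read_time())
save('scene','a.png');save('top','b.png')
a=cv2.imread('pics/a.png')[60:200,180:370];b=cv2.imread('pics/b.png')[200:300,370:480]
cv2.imwrite('pics/a2.png',cv2.resize(a,None,fx=4,fy=4));cv2.imwrite('pics/b2.png',cv2.resize(b,None,fx=5,fy=5))
print(robot.read_position(),robot.read_wrist_force())
E
```

```text
4.3667
[ 0.39577151 -0.33877001  0.3124836 ] [-0.46515018 -0.5518224  -0.19317122]
```

View pics/a2.png

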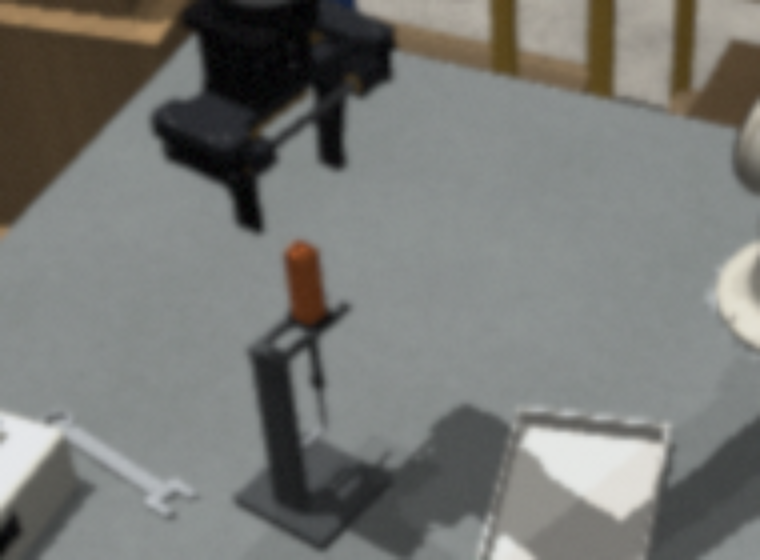

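Run:
```python
from h import *
robot.move_linear(S(0,0,.206),v=.12)
print(robot.read_position(),robot.read_wrist_force())
robot.gripper_close();print(robot.read_grip_width(),robot.read_wrist_force(),robot.read_position())
robot.move_linear(S(0,0,.224),v=.08)
robot.pause(.2);print(robot.read_time(),robot.read_position(),robot.read_wrist_force(),robot.read_moment())
save('scene','c.png')
a=cv2.imread('pics/c.png')[60:200,180:370]
cv2.imwrite('pics/c2.png',cv2.resize(a,None,fx=4,fy=4))
```

```text
[ 0.39556613 -0.33927706  0.20695729] [-0.044141    0.22132992 -0.69089694]
0.02164058420947323 [ 0.361449   -1.06506639  0.97450064] [ 0.39509058 -0.33901475  0.20600411]
7.125 [ 0.39465673 -0.3387815   0.22343367] [-0.35993166  0.75851043 -1.16804133] [ 0.14203854 -0.10933796  0.00641771]
```

View pics/c2.png

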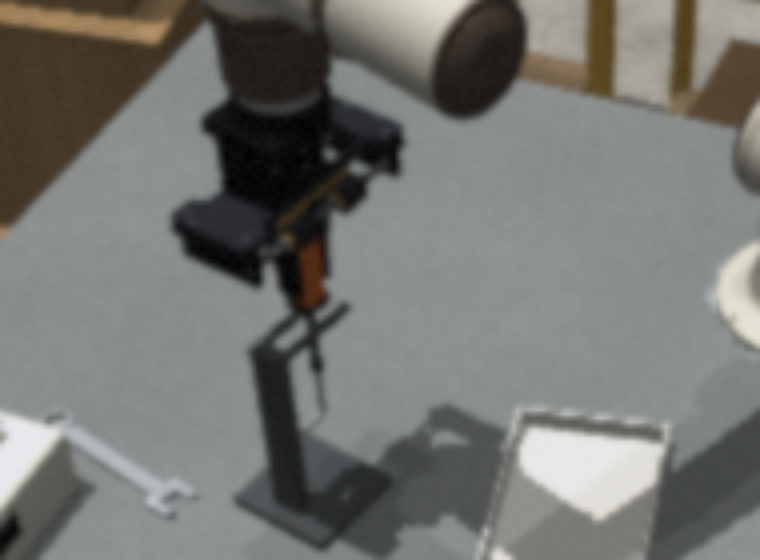

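Run:
```python
from h import *
robot.move_linear(S(-.085,0,.224),v=.2)
robot.move_linear(S(-.085,0,.375),v=.3)
robot.reach(M(-.013,.062,.375),Q(MY))
robot.pause(.3)
print(robot.read_time(),robot.read_position(),robot.read_wrist_force(),robot.read_moment())
save('scene','d.png');save('top','e.png')
a=cv2.imread('pics/d.png')[130:270,230:420]
cv2.imwrite('pics/d2.png',cv2.resize(a,None,fx=4,fy=4))
a=cv2.imread('pics/e.png')[120:260,255:445]
cv2.imwrite('pics/e2.png',cv2.resize(a,None,fx=4,fy=4))
```

```text
10.3333 [0.59577836 0.02095553 0.37530573] [-0.2680168  -0.3581573  -1.82602826] [ 0.07005464 -0.02210231  0.04766093]
```

View pics/d2.png

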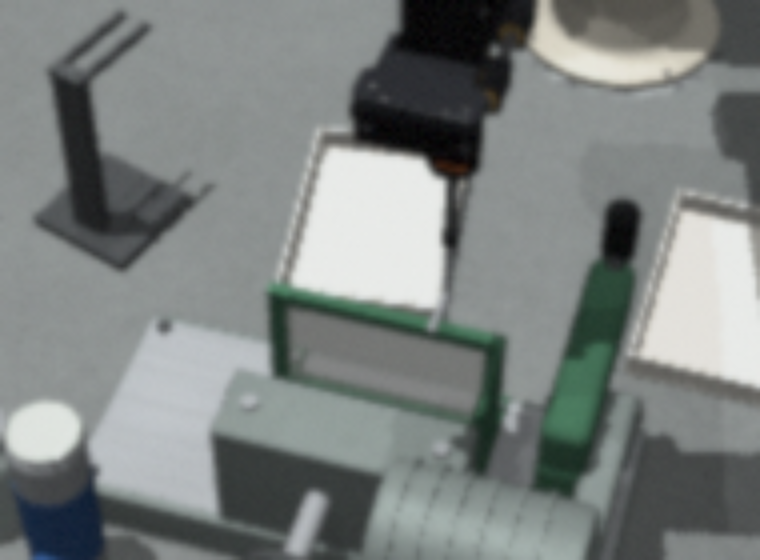

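View pics/e2.png

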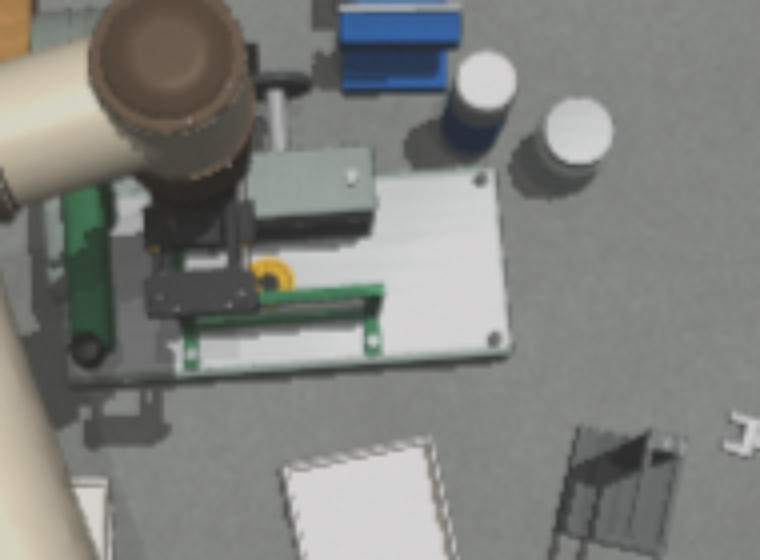

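Run:
```python
from h import *
f=lambda x,y:((x+.5)/4-.5+230,(y+.5)/4-.5+130)
for z in np.arange(.19,.261,.01):print(round(z,3),onz('scene',*f(441,303),z)[:2],onz('scene',*f(433,328),z)[:2])
print(M(-.013,.062),M(.021,.062))
```

```text
0.19 [0.56711307 0.00941196] [0.59126167 0.01195378]
0.2 [0.57545077 0.01201919] [0.59935499 0.01453528]
0.21 [0.58378847 0.01462642] [0.60744832 0.01711679]
0.22 [0.59212616 0.01723365] [0.61554164 0.0196983 ]
0.23 [0.60046386 0.01984088] [0.62363496 0.0222798 ]
0.24 [0.60880156 0.0224481 ] [0.63172829 0.02486131]
0.25 [0.61713925 0.02505533] [0.63982161 0.02744282]
0.26 [0.62547695 0.02766256] [0.64791493 0.03002432]
[0.59595934 0.02167765 0.        ] [0.62990632 0.02357558 0.        ]
```

```bash
cat > feel.py <<'E'
from h import *
def feel(xy,z0,zmin,thr=2.0,step=.0015):
    robot.pause(.15);f0=robot.read_wrist_force();m0=robot.read_moment();z=z0;log=[]
    while z>zmin:
        z-=step;robot.move_linear([xy[0],xy[1],z],v=.03)
        f=robot.read_wrist_force()-f0;log.append((round(z,4),round(robot.read_position()[2],4),*np.round(f,1)))
        if f[2]>thr or np.hypot(*f[:2])>3:break
    print(*log[-6:],sep='\n');print(robot.read_time(),np.round(robot.read_moment()-m0,2));return z,f0
E
python3 - <<'E'
from feel import *
p=M(-.013,.062)
robot.move_linear([p[0],p[1],.26],v=.2)
print(robot.read_wrist_force())
robot.move_linear([p[0],p[1],.208],v=.08)
print(robot.read_wrist_force())
feel(p,.208,.190)
E
```

```text
[-0.03496168 -0.59671165 -0.97033934]
[ 1.13224147 -0.61844557 -1.42945019]
(0.1975, np.float64(0.1974), np.float64(1.3), np.float64(-0.2), np.float64(0.3))
(0.196, np.float64(0.1959), np.float64(0.6), np.float64(0.4), np.float64(0.8))
(0.1945, np.float64(0.1943), np.float64(0.4), np.float64(1.4), np.float64(0.6))
(0.193, np.float64(0.1929), np.float64(0.4), np.float64(0.8), np.float64(0.9))
(0.1915, np.float64(0.1914), np.float64(1.4), np.float64(1.0), np.float64(1.0))
(0.19, np.float64(0.1899), np.float64(0.7), np.float64(1.5), np.float64(1.6))
15.1083 [ 0.03 -0.01  0.06]
```

```bash
cat > feel.py <<'E'
from h import *
def avg(n=5):
    a=[]
    for _ in range(n):robot.pause(.02);a.append(np.r_[robot.read_wrist_force(),robot.read_moment()])
    return np.mean(a,0)
def feel(xy,z0,zmin,thr=2.0,step=.001,f0=None):
    if f0 is None:f0=avg()
    z=z0
    while z>zmin:
        z-=step;robot.move_linear([xy[0],xy[1],z],v=.03)
        f=avg()-f0;print(round(z,4),np.round(robot.read_position(),4),np.round(f,2),round(robot.read_time(),2))
        if f[2]>thr or np.hypot(*f[:2])>3:break
    return z
E
python3 - <<'E'
from feel import *
p=M(-.013,.062)
print(avg())
feel(p,.190,.182,f0=np.array([.9,-.4,-1.4,.07,-.02,.05]))
E
```

```text
[-0.21880518  0.10393207 -1.42358127  0.06629429 -0.07016495 -0.01477128]
0.189 [0.5961 0.0217 0.1891] [-0.78  0.55  0.19  0.01 -0.13 -0.04] 15.53
0.188 [0.5962 0.0216 0.189 ] [-2.65  0.11  6.6   0.14  0.61 -0.05] 15.86
```

Run:
```python
from feel import *
b=np.array([-.2,.1,-1.42,.07,-.06,0])
robot.move_linear(M(-.013,.062,.1897),v=.03);print(np.round(avg()-b,2),robot.read_position())
for y in np.arange(.042,-.065,-.02):
    robot.move_linear(M(-.013,y,.1897),v=.07)
    f=avg(3)-b;print(round(y,3),np.round(f,2),np.round(robot.read_position(),4),round(robot.read_time(),2))
    if np.linalg.norm(f[:3])>6:print('STOP');break
save('top','f.png')
a=cv2.imread('pics/f.png')[120:260,255:445]
cv2.imwrite('pics/f2.png',cv2.resize(a,None,fx=4,fy=4))
save('scene','g.png')
a=cv2.imread('pics/g.png')[130:270,230:420]
cv2.imwrite('pics/g2.png',cv2.resize(a,None,fx=4,fy=4))
```

```text
[0.32 0.12 0.6  0.12 0.05 0.03] [0.59581523 0.02174054 0.1891307 ]
0.042 [ 0.67  0.27 -0.03 -0.01  0.    0.01] [0.597  0.0012 0.1895] 16.68
0.022 [ 0.43  0.04  0.54  0.02 -0.01  0.02] [ 0.5982 -0.0187  0.1897] 17.16
0.002 [ 0.71 -0.28 -0.35  0.05 -0.   -0.02] [ 0.5993 -0.0386  0.1897] 17.64
-0.018 [ 0.82  0.01 -0.18 -0.01  0.04  0.01] [ 0.6004 -0.0586  0.1897] 18.12
-0.038 [-0.05 -0.26  0.69 -0.    0.04  0.01] [ 0.6015 -0.0786  0.1897] 18.61
-0.058 [ 0.4   0.05 -0.    0.01  0.02 -0.02] [ 0.6026 -0.0986  0.1897] 19.09
```

View pics/f2.png

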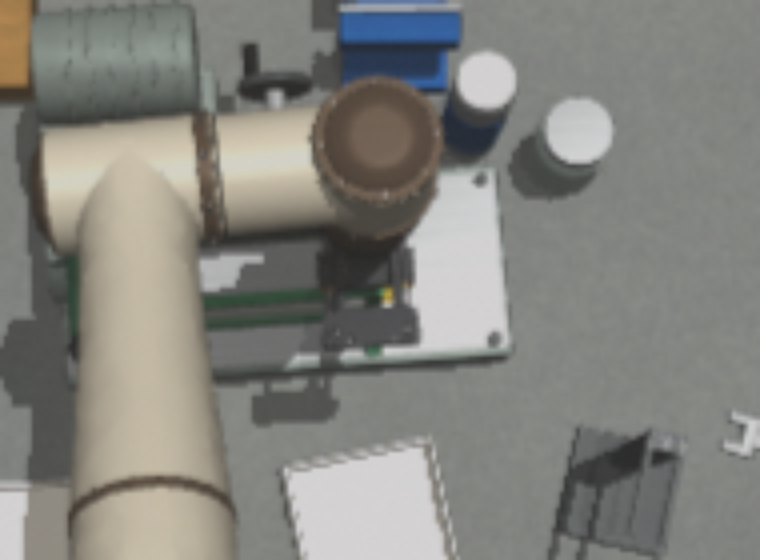

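View pics/g2.png

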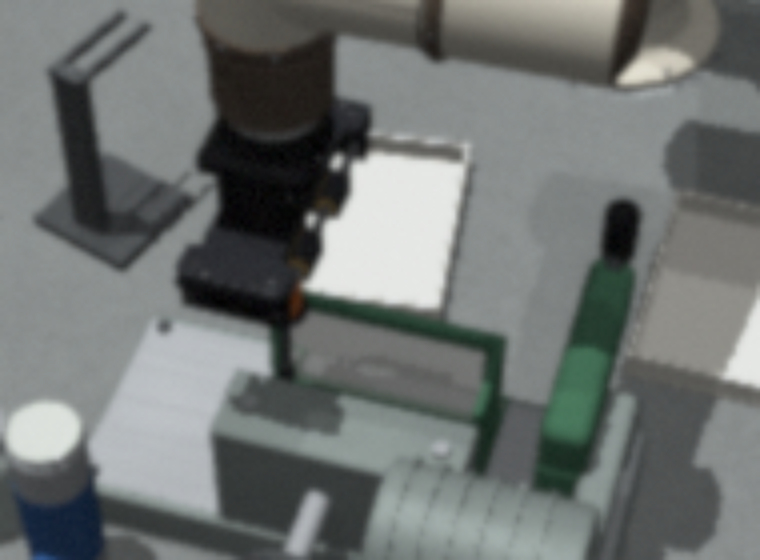

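Run:
```python
from feel import *
b=np.array([-.2,.1,-1.42,.07,-.06,0])
for y in (-.08,-.1,-.118):
    robot.move_linear(M(-.013,y,.1897),v=.07)
    f=avg(3)-b;print(round(y,3),np.round(f,2),np.round(robot.read_position(),4),round(robot.read_time(),2))
# back off from flange, a bit
robot.move_linear(M(-.013,-.111,.1897),v=.05)
save('top','i.png')
a=cv2.imread('pics/i.png')[120:260,255:445]
cv2.imwrite('pics/i2.png',cv2.resize(a,None,fx=4,fy=4))
save('scene','j.png')
a=cv2.imread('pics/j.png')[130:270,230:420]
cv2.imwrite('pics/j2.png',cv2.resize(a,None,fx=4,fy=4))
```

```text
-0.08 [ 0.32  0.03 -0.61  0.01  0.05 -0.03] [ 0.6038 -0.1205  0.1897] 19.71
-0.1 [-0.22  0.43  0.25 -0.    0.02 -0.03] [ 0.605  -0.1405  0.1897] 20.19
-0.118 [-0.5   0.23  0.07 -0.01  0.02 -0.01] [ 0.606  -0.1584  0.1897] 20.65
```

View pics/i2.png

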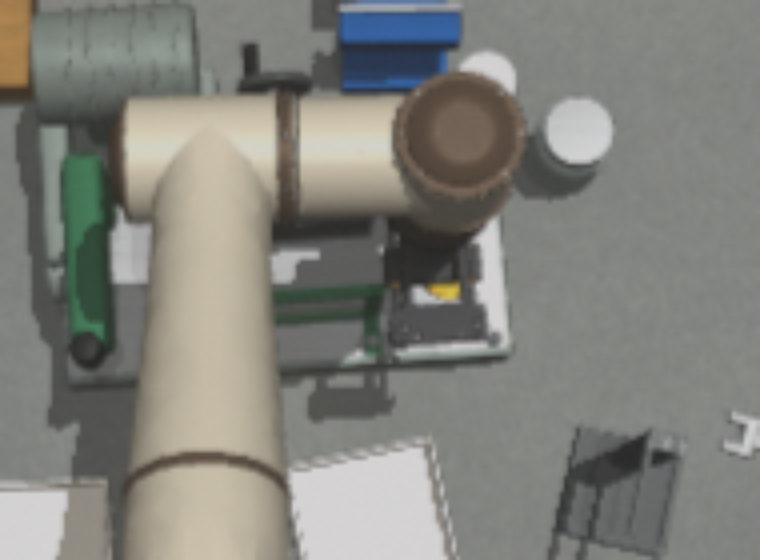

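View pics/j2.png

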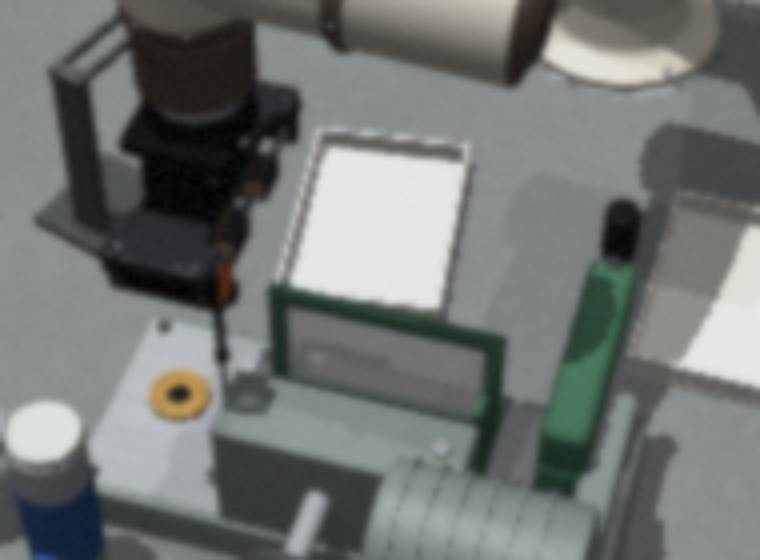

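Run:
```python
from feel import *
f=lambda x,y:((x+.5)/4-.5+230,(y+.5)/4-.5+130)
print('flange',onz('scene',*f(180,395),.051),Minv(onz('scene',*f(180,395),.051)))
robot.move_linear(M(-.013,-.111,.32),v=.25)
robot.reach(S(-.085,0,.33),Q(SY))
robot.move_linear(S(-.085,0,.222),v=.2)
robot.pause(.2);print(robot.read_time(),robot.read_position(),avg(3)[:3])
save('top','k.png');a=cv2.imread('pics/k.png')
cv2.imwrite('pics/k2.png',cv2.resize(a[120:270,265:445],None,fx=4,fy=4))
save('scene','l.png');a=cv2.imread('pics/l.png')
cv2.imwrite('pics/l2.png',cv2.resize(a[90:230,210:400],None,fx=4,fy=4))
```

```text
flange [ 0.6141262  -0.18487466  0.051     ] [-0.00639152 -0.14524435  0.051     ]
23.8833 [ 0.3130423  -0.32026983  0.22330623] [-0.19147493  0.36085412 -1.16779252]
```

View pics/k2.png

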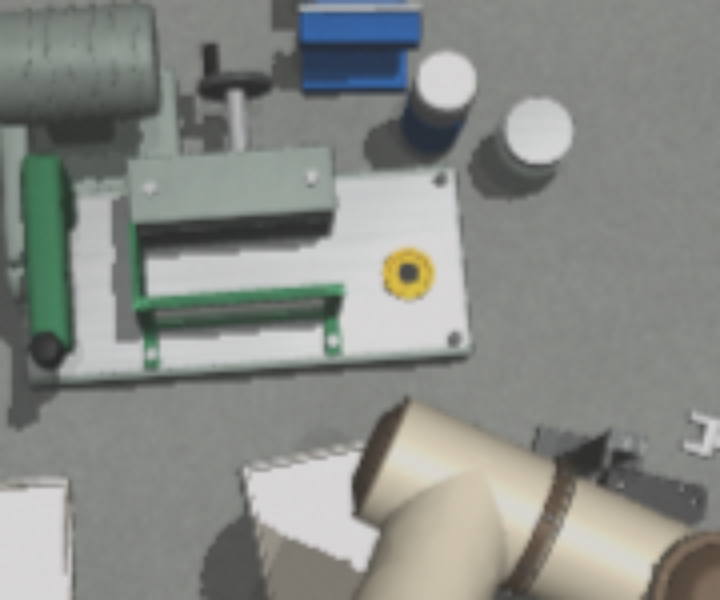

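View pics/l2.png

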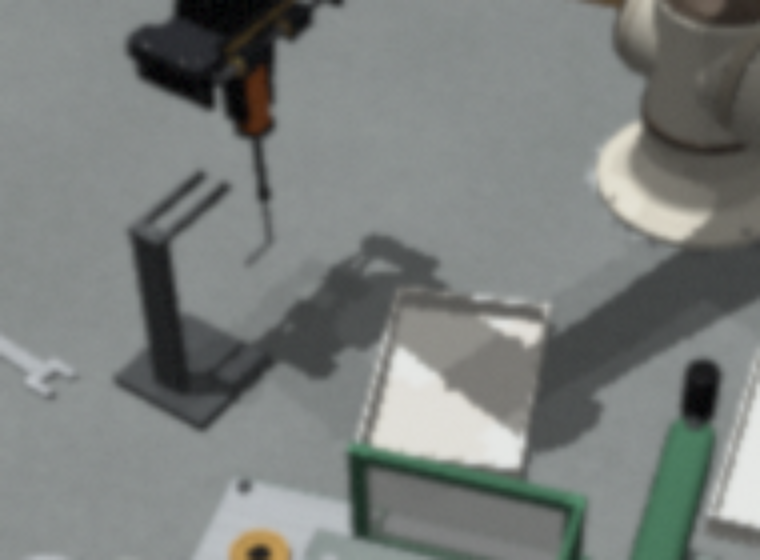

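Run:
```python
from feel import *
f=lambda x,y:((x+.5)/4-.5+210,(y+.5)/4-.5+90)
a=onz('scene',*f(216,179),.19);b=onz('scene',*f(152,233),.19)
c,s=np.cos(SY),np.sin(SY)
for p in(a,b):
    d=p-SO;print(p,'stand xy',c*d[0]+s*d[1],-s*d[0]+c*d[1])
robot.move_linear(S(0,0,.222),v=.12)
print(avg(3),robot.read_position(),robot.read_time())
```

```text
[ 0.36456018 -0.32945101  0.19      ] stand xy -0.031807703673107715 0.0024567835046366395
[ 0.44324681 -0.34791145  0.19      ] stand xy 0.0490148859558635 0.0021701246183857374
[-7.57257784e-02  2.85320271e-01 -1.57783668e+00  7.79395978e-02
 -5.06883947e-02  1.03453458e-03] [ 0.39432593 -0.33879767  0.2219595 ] 24.9417
```

Run:
```python
from feel import *
robot.move_linear(S(0,0,.208),v=.06);f0=avg();print(f0)
z=feel(SO,.208,.2035,thr=2,f0=f0)
robot.gripper_open();robot.pause(.2);print(robot.read_grip_width(),avg(3))
robot.move_linear(S(0,0,.32),v=.2)
save('top','m.png');a=cv2.imread('pics/m.png')
cv2.imwrite('pics/m2.png',cv2.resize(a[185:285,350:480],None,fx=4,fy=4))
save('scene','n.png');a=cv2.imread('pics/n.png')
cv2.imwrite('pics/n2.png',cv2.resize(a[90:230,180:370],None,fx=4,fy=4));print(robot.read_time())
```

```text
[ 0.02496189  0.08692695 -1.76702303  0.07677392 -0.07455429  0.01054385]
0.207 [ 0.395 -0.339  0.207] [-0.25 -0.57  0.55  0.    0.03 -0.01] 25.74
0.206 [ 0.3951 -0.3391  0.2066] [-0.69  0.81  4.7   0.35  0.25 -0.02] 26.07
0.08715112805776977 [-0.10565408 -0.54922709  0.00423663  0.08111355 -0.07367    -0.02010845]
28.3917
```

View pics/n2.png

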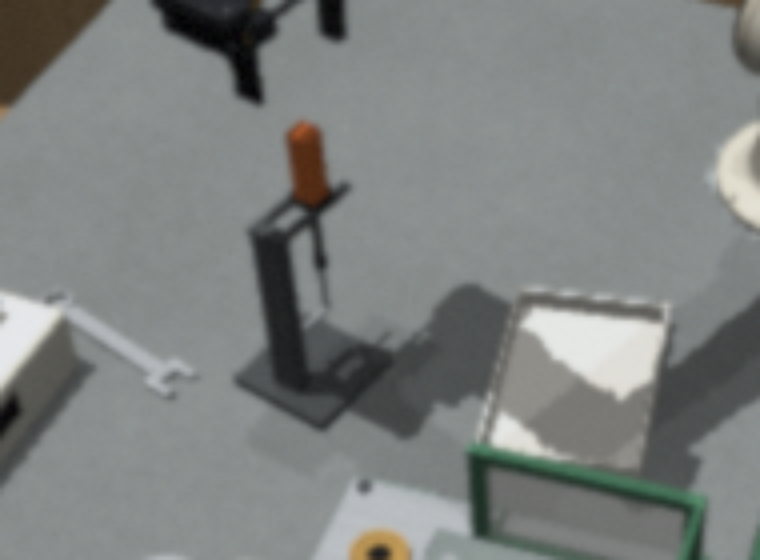

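Run:
```python
from feel import *
t=lambda x,y:((x+.5)/4-.5+265,(y+.5)/4-.5+120)
im=cv2.imread('pics/k.png')
m=cv2.inRange(cv2.cvtColor(im,cv2.COLOR_BGR2HSV),(15,120,80),(35,255,255))
m[:,:355]=0;m[:,390:]=0;m[:175]=0;m[205:]=0
c=max(cv2.findContours(m,cv2.RETR_EXTERNAL,cv2.CHAIN_APPROX_NONE)[0],key=cv2.contourArea)
(p,r)=cv2.minEnclosingCircle(c);print(p,r,'flange top',onz('top',*p,.0505),onz('top',*t(408,273),.0505))
im=cv2.imread('pics/n.png')
m=cv2.inRange(cv2.cvtColor(im,cv2.COLOR_BGR2HSV),(12,120,80),(35,255,255))
m[:,:260]=0;m[:,290:]=0;m[:215]=0;m[245:]=0
c=max(cv2.findContours(m,cv2.RETR_EXTERNAL,cv2.CHAIN_APPROX_NONE)[0],key=cv2.contourArea)
print(cv2.fitEllipse(c));print('flange scene',onz('scene',*cv2.fitEllipse(c)[0],.0505))
print('spray',onz('top',*t(446,80),.17),'jar',onz('top',*t(538,130),.1))
```

```text
(366.35394287109375, 188.03932189941406) 6.156557559967041 flange top [ 0.61555085 -0.18647561  0.0505    ] [ 0.61616232 -0.18748001  0.0505    ]
((274.5, 228.3560791015625), (9.939581871032715, 12.934493064880371), 90.0)
flange scene [ 0.61385289 -0.18546941  0.0505    ]
spray [ 0.76184005 -0.21240878  0.17      ] jar [ 0.73703174 -0.30213236  0.1       ]
```

Run:
```python
from feel import *
F=np.array([.6148,-.1863])
robot.reach([*F,.2],Q(MY))
robot.move_linear([*F,.075],v=.15)
robot.pause(.1);f0=avg();print(f0[:3])
robot.move_linear([*F,.0475],v=.06)
print(robot.read_position(),(avg()-f0)[:3],robot.read_time())
robot.gripper_close();print(robot.read_grip_width(),robot.read_position(),(avg()-f0)[:3],robot.read_time())
```

```text
[-0.19184462 -0.01701775 -0.11721592]
[ 0.61460766 -0.18629387  0.04687118] [-0.03058666  0.13758195  0.26925949] 31.375
0.04626367220872331 [ 0.61475142 -0.18629711  0.04753223] [-0.01837626  0.44265633  0.68753894] 32.2333
```

Run:
```python
from feel import *
robot.move_linear([.6148,-.1863,.06],v=.06)
robot.move_linear([.6148,-.1863,.19],v=.2)
print(robot.read_grip_width(),avg()[:3],robot.read_time())
save('scene','o.png');a=cv2.imread('pics/o.png')
cv2.imwrite('pics/o2.png',cv2.resize(a[130:270,210:400],None,fx=4,fy=4))
save('top','p.png');a=cv2.imread('pics/p.png')
cv2.imwrite('pics/p2.png',cv2.resize(a[120:260,265:455],None,fx=4,fy=4))
```

```text
0.04655286808139002 [-0.01952576  0.11529132 -1.47114999] 33.475
```

View pics/o2.png

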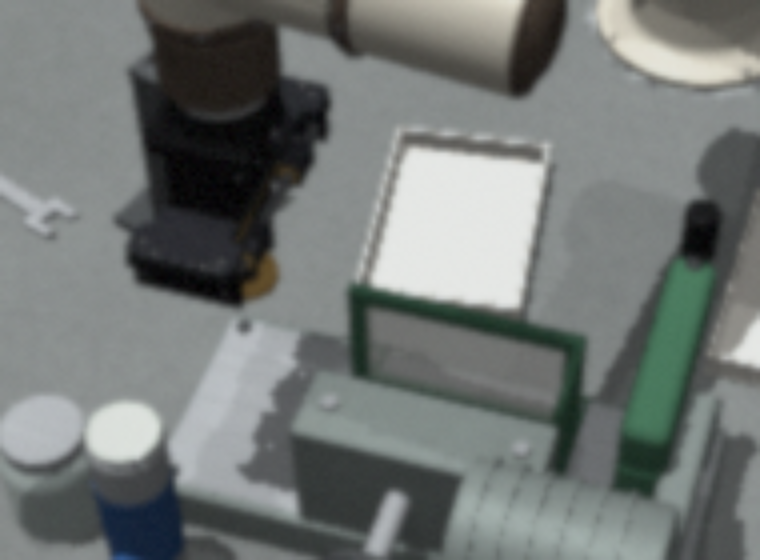

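View pics/p2.png

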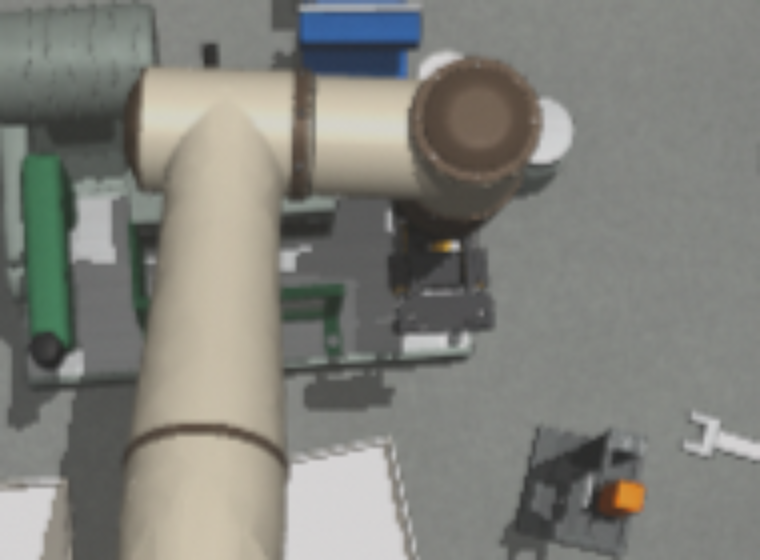

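Run:
```python
from feel import *
print(onz('scene',469.6,262.9,.008))
P=np.array([.454,.407]);q=Q(np.pi/2-np.deg2rad(3))
robot.move_linear([.6148,-.1863,.36],v=.3)
robot.reach([*P,.33],q)
robot.move_linear([*P,.15],v=.25)
robot.pause(.2);print(robot.read_time(),robot.read_position(),robot.read_grip_width())
save('top','r.png');a=cv2.imread('pics/r.png')
cv2.imwrite('pics/r2.png',cv2.resize(a[160:280,150:310],None,fx=4,fy=4))
save('scene','q.png');a=cv2.imread('pics/q.png')
cv2.imwrite('pics/q2.png',cv2.resize(a[190:330,400:560],None,fx=4,fy=4))
```

```text
[0.49270364 0.41182227 0.008     ]
37.5583 [0.4546121  0.40774368 0.15183702] 0.04641742846995088
```

View pics/q2.png

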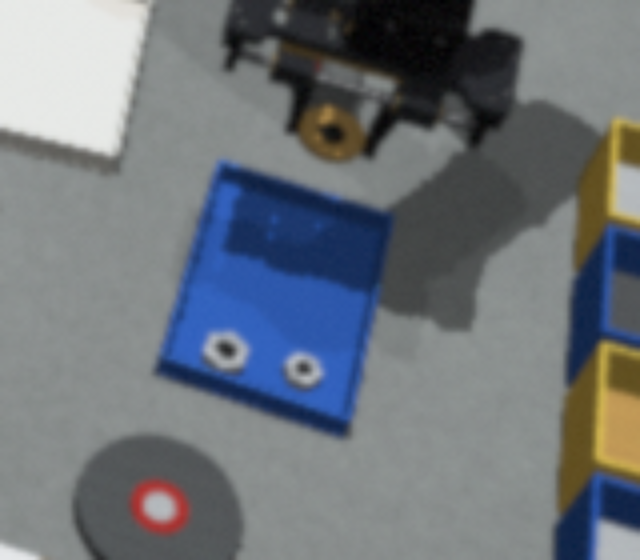

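View pics/r2.png

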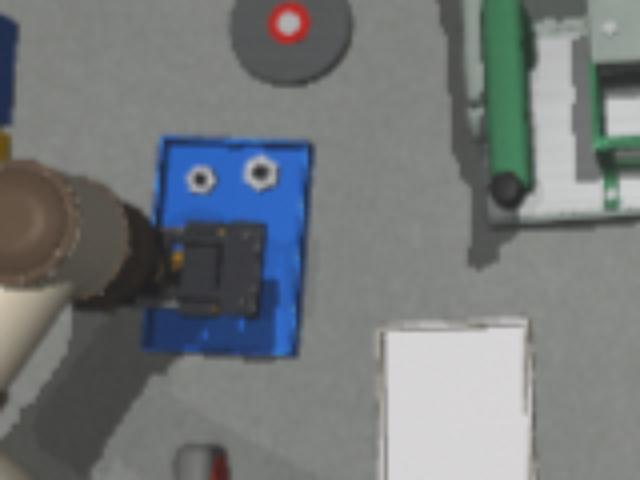

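Run:
```python
from feel import *
f=lambda x,y:((x+.5)/4-.5+400,(y+.5)/4-.5+190)
t=lambda x,y:((x+.5)/4-.5+150,(y+.5)/4-.5+160)
A=[onz('scene',*f(*p),.026) for p in[(222,162),(392,213),(350,425),(158,366)]]
B=[onz('top',*t(*p),.026) for p in[(298,356),(143,349),(160,138),(314,143)]]
print(np.round(A,3),np.mean(A,0),'\n',np.round(B,3),np.mean(B,0))
```

```text
[[0.396 0.346 0.026]
 [0.399 0.481 0.026]
 [0.602 0.474 0.026]
 [0.603 0.336 0.026]] [0.50018868 0.40924885 0.026     ] 
 [[0.396 0.335 0.026]
 [0.403 0.477 0.026]
 [0.599 0.471 0.026]
 [0.594 0.327 0.026]] [0.49821343 0.40269391 0.026     ]
```

Run:
```python
from feel import *
P=np.array([.454,.408])
robot.move_linear([*P,.04],v=.12)
robot.move_linear([*P,.0105],v=.05)
robot.pause(.1);f0=avg();print(f0[:3])
feel(P,.0105,.0055,thr=1.8,f0=f0)
robot.gripper_open();print(robot.read_grip_width(),robot.read_position(),avg()[:3])
robot.move_linear([*P,.06],v=.08)
robot.move_linear([*P,.25],v=.25)
robot.reach([.30,.45,.32],Q(np.pi/2-.05))
robot.pause(.3)
print(robot.read_time())
save('top','s.png');a=cv2.imread('pics/s.png')
cv2.imwrite('pics/s2.png',cv2.resize(a,None,fx=1.25,fy=1.25))
save('scene','u.png');a=cv2.imread('pics/u.png')
cv2.imwrite('pics/u2.png',cv2.resize(a[190:330,400:560],None,fx=4,fy=4))
```

```text
[-0.04636278 -0.15220617 -1.3249967 ]
0.0095 [0.454  0.408  0.0096] [ 0.48  0.02  0.42  0.01  0.03 -0.04] 39.98
0.0085 [0.454  0.408  0.0085] [ 0.18  0.25 -0.08  0.    0.04  0.01] 40.32
0.0075 [0.454  0.408  0.0075] [ 0.25 -0.09  0.03  0.04  0.03  0.01] 40.65
0.0065 [0.454  0.4081 0.0065] [ 0.22  0.67  0.71  0.06  0.03 -0.01] 40.98
0.0055 [0.4541 0.4081 0.0065] [-1.69 -0.47  6.75 -0.34  0.59 -0.02] 41.32
0.08678750032407685 [0.45399744 0.40800278 0.00551217] [0.00805139 0.35274981 0.22413002]
45.125
```

View pics/s2.png

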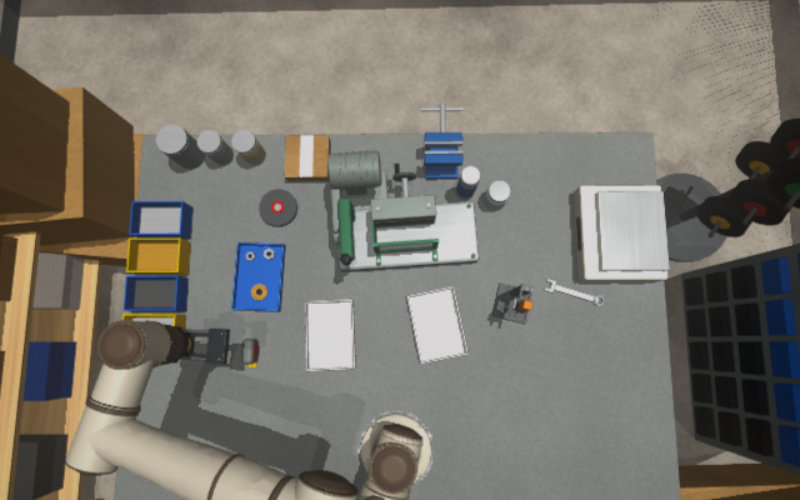

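View pics/u2.png

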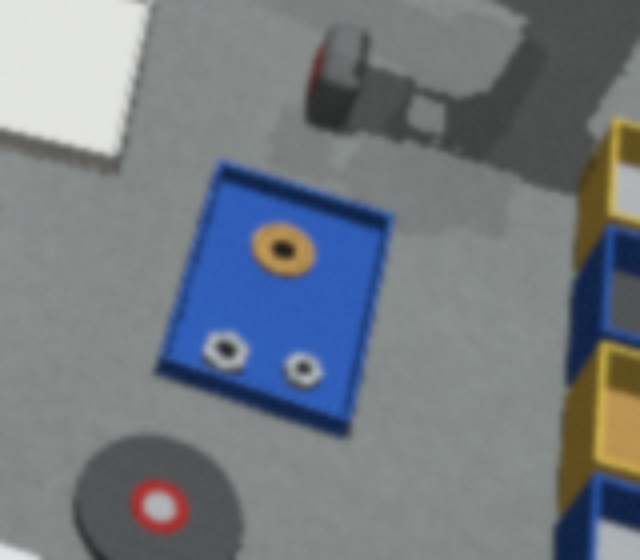

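View pics/u.png

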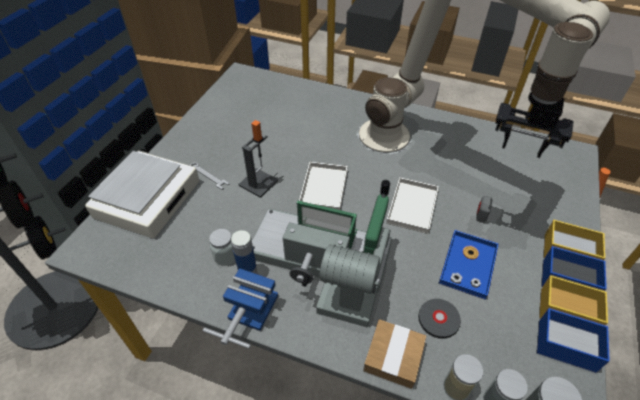

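The flange lies flat in the blue tray (scene pixel about 471,252). Both nuts are where they were (about 456,277 and 475,282). The rod hangs upright in the fork (handle at 257,130) and the arm is clear.

Run:
```python
from h import *
robot.job_done()
```

```text
the job is handed in; nothing more can be done
```

I took the rod off its stand and lowered it behind the flange, feeling for the bed. I then drew the flange out with the toe held just clear of the bed, until the flange was about 40 mm clear of the guard's end. After that I hung the rod back in the fork, put the flange flat in the empty half of the blue tray, and handed the job in at about 45 s of the 72 s allowed.

**Forces:** The highest readings were about 7 N feeling for the bed, under 1 N along the draw and about 5 N hanging the rod back. Setting the flange down in the tray read about 7 N. I read the forces between short moves, so a brief peak in between would not show.

**Last pictures:** The rod hangs upright with its collar on the fork. The flange lies flat in the tray, clear of the walls and nuts. The nuts and the other things look unmoved, and the arm is touching nothing.

**Disagreements:**
- The two cameras differed by about 2 to 7 mm on machine and tray positions, within the margins I left.
- The grip on the flange read 46.4 mm instead of 48 mm. The grip held and the flange stayed flat.

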